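# Push the tea box and the tin into line in the worktop's corner rail

### The job

Using only pushes of the fingers along the worktop, tidy the tea box that stands in front of the L-shaped wooden rail, and the low tin left of it, into that rail: first push the tea box until its long side lies flat against the long back rail and its end is up against the short arm, then push the tin until it touches both the back rail and the free end of the tea box. Do not lift or tip either of them at any time, and leave the garlic, spice jar, mug and pepper mill where they stand.

Things in the scene. Friction and masses are not known exactly. Their poses are not given: they have to be found in the camera images.
- corner_rail: low L-shaped rail of light wood, fixed, 40 mm high, 18 mm thick. Origin on the worktop at its inner corner. +x points away from the robot, through the back rail; +y runs along the back rail, away from the short arm (to the left). Inner faces: back rail at x = 0, from y = 0 to 300 mm; short arm at y = 0, from x = 0 to -110 mm. The space inside has x < 0, y > 0. Its yaw varies by some degrees
- tea_box: upright oblong carton of tea, 69 mm (own x) by 124 mm (own y), 87 mm high, about 0.1 to 0.2 kg. Origin at the centre of its underside. Starts askew in front of the back rail (not the other carton far left), its y within 25 degrees of the rail's. In place, its centre is 34 mm from the back rail's face and 62 mm from the short arm's
- tin: low round food tin standing upright, 75 mm in diameter, 58 mm high, about 0.2 to 0.35 kg. Origin at the centre of its underside. Starts to the left of the tea box, beyond the open left end of the back rail. In place, its centre is about 38 mm from the back rail's face and 100 mm from the centre of the tea box, on the left of it
- garlic: garlic bulb, 53 mm wide and high, loose, to the right of the short arm; origin at its underside; leave alone
- spice_jar: spice jar with a dark cap, 41 mm in diameter, 105 mm high, loose, standing behind the back rail; origin at its underside; leave alone
- mug: spotted mug, 91 mm high, 117 mm long over its handle, loose, right of the rail near the hob; origin at its underside; leave alone
- pepper_mill: turned wooden pepper mill, 58 mm in diameter, 170 mm high, loose, standing in front on the right; origin at its underside; leave alone
Things that resemble listed ones, but are neither listed nor needed, are in the scene too. What is shaped like the tin but green is not meant.

How it is judged:
On the way, in this order (a step that is already met when the one before it is completed fails the run):
1. the tea box stands flat against the back rail and up against the short arm (x of tea_box in the frame of corner_rail between -0.042 and -0.03 m and y of tea_box in the frame of corner_rail between 0.055 and 0.07 m and angle between the y axis of tea_box and the y axis of corner_rail, either way round below 0.087 rad), for 0.2 s.
2. the tin stands against the back rail and the tea box's free end (all of step 1 and x of tin in the frame of corner_rail between -0.046 and -0.032 m and y of tin in the frame of corner_rail above 0.14 m and horizontal distance between tin and tea_box below 0.108 m), for 0.2 s.
At the end, for the whole second after the job is handed in: The tea box stands upright on the worktop, its long side within 8 mm of and 5 degrees of parallel to the back rail, its end within 8 mm of the short arm; the tin stands upright within 8 mm of the back rail and within about 8 mm of the tea box's free (left) end; both at rest (all of step 2 and linear speed of each of tea_box, tin below 0.01 m/s and height (world z) of each of tea_box, tin below 0.004 m and angle between each of tea_box, tin's own z axis and vertical below 0.05 rad); the robot touches nothing.
It fails at once if the tea box is lifted off the worktop or tipped (height (world z) of tea_box above 0.012 m or angle between tea_box's own z axis and vertical above 0.25 rad).
It fails at once if the tin is lifted off the worktop or tipped (height (world z) of tin above 0.012 m or angle between tin's own z axis and vertical above 0.25 rad).
It fails at once if the garlic, spice jar, mug or pepper mill is shifted more than 20 mm (distance of any of garlic, spice_jar, mug, pepper_mill from where it was at the start of the episode above 0.02 m).
It also fails if it takes over 72 s, if anything falls off the work surface, if the arm or the gripper's body presses on something with over 40 N, if the wrist force passes 120 N, or if a joint passes its speed limit or range.

### The arm

A 6-joint arm with a two-finger parallel gripper is mounted at the origin on a cart in front of the work surface, level with it; the furniture and walls round the work are solid. World frame = base frame: x ahead of the robot, y to its left, z up, the work surface at z = 0. Lengths are in m, angles in rad, forces in N, time in s.
With the tool pointing down it reaches from about 0.35 to 0.775 m from the base axis. Payload 5.5 kg.
Tool frame: the origin (TCP) lies on the centre line of the jaws, within the pads' length; the fingertips stand 11 mm ahead of it and the grasp point (between the pads) lies 8 mm behind it (env.tip_extent is the distance from the TCP to the fingertips, in m); z points along the fingers, y is the line along which they close (so a half turn about z gives the same grasp; the last joint's range is limited). The gripper opens to 85 mm and grips with 20 to 120 N. Pads are 22 mm wide; open, the fingers measure 114 mm over their backs; the gripper's body (76 mm by 85 mm) begins 54 mm behind the grasp point. The pads swing forward as they close: fully open they stand 13 mm farther back than shut.
Start: joints at [-1.359, 0.313, 0.046, 1.304, 0, 1.431], TCP at [0.198, -0.54, 0.242] pointing down, gripper open.
Joint ranges: [-2.76, 2.76], [-0.86, 1.69], [-1.03, 1.26], [-2.2, 2.34], [-1.47, 1.5], [-3.14, 3.14]. Speed limits (rad/s): [2.57, 2.57, 3.14, 3.14, 3.14, 3.14].

### API

Orientations are given as a unit quaternion [w, x, y, z].
In Python, from workcell import env gives the robot as it stands.
- The arm moves only by the shell command python3 -m jog 'ROWS' [FORCE]. ROWS is JSON, a list of rows, each a list of 5 numbers: the gripper's target within -1 to 1 (shut at 1, half-way at 0, fully open at -1), then the shift along the tool's x, y, z in m, then the turn about the tool's z in degrees. In form: [[fingers, tx, ty, tz, turn], ...]. A call has 1 to 5 rows; each row shifts and turns the commanded pose from where the row before left it, along the tool's axes as they then stand; what a row does not reach is not made up. A row lasts 1/12 s, in which the tool goes at most 41.7 mm and 7.16 degrees, less where a joint would pass 70% of its speed; a pose out of reach is approached as far as the arm can. A call is refused whole if a number of a shift passes 0.0417 or a number of a turn 7.16, either way. A call with a gripper value outside its range is refused whole. The fingers move at their own pace and stop on an object; FORCE is the grip in N (left out, the last holds). Time passes only in rows, so rows that do not move let the fingers close. It gives the time, the measured TCP pose, the force, the opening and the grip force at its end, in the units of the state.
- env.get_state(): the state, without advancing time (a new reading comes with each control period).
- env.read_camera(name): name is "scene" or "top" or "wrist"; returns a dict with "img" (420x560x3 uint8, red, green, blue), "fov_y" (degrees; the focal length in pixels is half the picture's height over the tangent of half this angle, whatever the lens; pixels are square), "cx", "cy" (the principal point, pixels), "T" (4x4, takes a point from camera to world coordinates). Camera axes: x right, y up, looking along -z (the intrinsics and any distortion apply to the point x, -y, -z); pixel columns grow to the right and rows downward; lengths in m; the calibration is good to about 2 mm. A picture is of the moment at which its call begins. There is no depth.
- env.hand_in(): hands the job in; it is judged then, once.
The state is a dict: "clock": time; "joint_pos": joint angles; "qvel": joint speeds; "tau": joint torques, N m; "tcp_pos": TCP position; "orientation": TCP orientation; "wrist_force": force on the tool from outside, world axes, zero at the start; "ft_torque": the same for the moment, N m; "finger_gap": finger opening in m; "grip_force": force on a finger pad.
Only numpy, scipy, OpenCV 4.12 (cv2) and the standard library are available. Lean on these libraries where they do the work, as an engineer would, in place of code of your own. Each camera call takes 0.05 s, during which the arm holds its last target. There are 200 camera calls.

## Working session

There is one attempt and no reset: what is moved stays moved. The work goes in short steps, Python scripts to look and compute and a shell command to move; the robot and the scene stay as the last step left them, time stands still between calls to the robot, and variables do not carry over. Pictures are saved under pics/ and viewed, at most 10 in all, crops included, and the job is handed in when it is done.

```bash
mkdir -p pics
cat > h.py <<'E'
import numpy as np, cv2
from workcell import env
def K(c):
    h=c["img"].shape[0]; f=h/2/np.tan(np.radians(c["fov_y"])/2)
    return f
def w(c,u,v,z=0.):
    f=K(c); T=np.array(c["T"]); d=T[:3,:3]@np.array([(u-c["cx"])/f,-(v-c["cy"])/f,-1]); o=T[:3,3]
    return (o+d*(z-o[2])/d[2])
def px(c,p):
    T=np.array(c["T"]); q=T[:3,:3].T@(np.array(p)-T[:3,3]); f=K(c)
    return c["cx"]+f*q[0]/-q[2], c["cy"]-f*q[1]/-q[2]
E
python3 - <<'E'
from h import *
for n in ("top","scene"):
    c=env.read_camera(n); cv2.imwrite(f"pics/{n}0.png",c["img"][:,:,::-1]); print(n,{k:v for k,v in c.items() if k!="img"})
s=env.get_state(); print(s); print(env.tip_extent)
E
```

```text
top {'fov_y': 42.943395711960044, 'cx': 275.24466660015736, 'cy': 211.27013244358614, 'T': array([[ 0.02416596,  0.9907232 , -0.13372938,  0.41432082],
       [-0.99961312,  0.02578907,  0.01041821,  0.05456002],
       [ 0.01377031,  0.13342587,  0.99096312,  1.42345148],
       [ 0.        ,  0.        ,  0.        ,  1.        ]])}
scene {'fov_y': 56.30947073571651, 'cx': 283.3942885809379, 'cy': 212.87327452148557, 'T': array([[-0.83433266,  0.29886846, -0.46321341,  0.0955806 ],
       [-0.55092448, -0.42269136,  0.7195931 ,  0.83125743],
       [ 0.01926738,  0.85557563,  0.51731915,  0.59226353],
       [ 0.        ,  0.        ,  0.        ,  1.        ]])}
{'clock': 0.1, 'joint_pos': array([-1.35858438e+00,  3.13877084e-01,  4.50714739e-02,  1.30359037e+00,
       -2.54386249e-05,  1.43116870e+00]), 'qvel': array([-0.00153195, -0.00176229,  0.00046418,  0.00098587, -0.00119283,
        0.00019468]), 'tau': array([ 2.71160832e-03, -4.81728780e+01,  2.99242258e+01,  1.27681618e-02,
       -1.62589249e-04,  7.99415318e-06]), 'tcp_pos': array([ 0.19803402, -0.53934806,  0.24151682]), 'orientation': array([-7.98836696e-04,  9.84565663e-01,  1.75013756e-01, -4.17319332e-05]), 'wrist_force': array([-0.48167995,  1.0939453 ,  0.52210478]), 'ft_torque': array([-0.0081919 ,  0.03165282,  0.049023  ]), 'grip_force': 0.0, 'finger_gap': 0.08532380520526879}
0.011
```

View pics/top0.png

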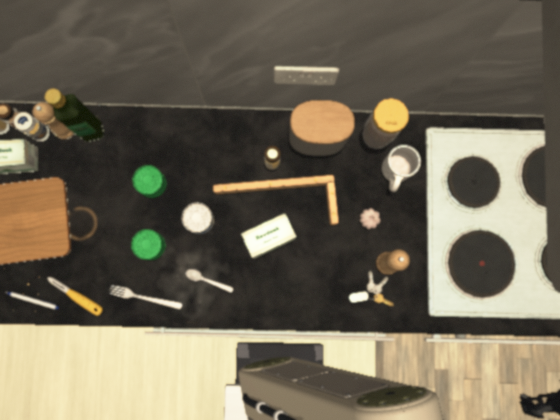

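View pics/scene0.png

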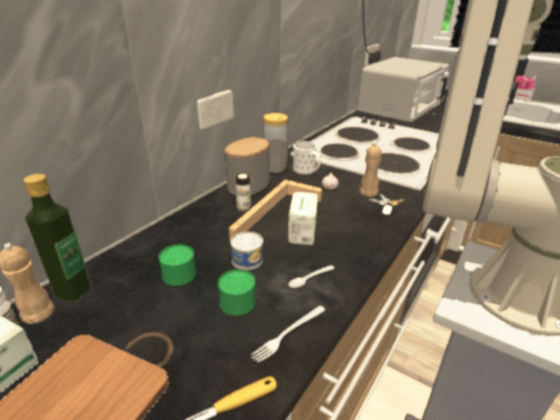

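The top view shows the rail with its corner near (333,180), its left end at (214,188) and the arm end at (334,222). The tea box top is around (268,236), the white tin at (197,218), with green lookalikes at (148,180) and (147,244).

```bash
cat > m.py <<'E'
from h import *
def rail(c):
    hsv=cv2.cvtColor(c["img"],cv2.COLOR_RGB2HSV)
    m=cv2.inRange(hsv,(8,70,120),(28,255,255)); roi=np.zeros_like(m); roi[168:228,205:345]=1; m*=roi
    n,l,st,_=cv2.connectedComponentsWithStats(m); i=1+np.argmax(st[1:,4]); return (l==i)
def big(c,lo,hi,roi):
    hsv=cv2.cvtColor(c["img"],cv2.COLOR_RGB2HSV)
    m=cv2.inRange(hsv,lo,hi); r=np.zeros_like(m); r[roi[1]:roi[3],roi[0]:roi[2]]=1; m*=r
    m=cv2.morphologyEx(m,cv2.MORPH_CLOSE,np.ones((7,7)))
    n,l,st,_=cv2.connectedComponentsWithStats(m); i=1+np.argmax(st[1:,4])
    return cv2.findContours((l==i).astype(np.uint8),0,1)[0][0]
def conv(c,cnt,z): return np.array([w(c,*(p[0]),z)[:2] for p in cnt],np.float32)
E
python3 - <<'E'
from m import *
c=env.read_camera("top")
m=rail(c); ys,xs=np.nonzero(m); P=np.array([w(c,x,y,.04)[:2] for x,y in zip(xs,ys)],np.float32)
print(len(P),xs.min(),xs.max(),ys.min(),ys.max())
a=P[(xs<322)&(xs>218)]; b=P[(ys>192)&(xs>322)]
for q in(a,b): 
    r=cv2.fitLine(q,cv2.DIST_L2,0,.01,.01).ravel(); print("line",r,np.degrees(np.arctan2(r[0],r[1])))
    t=(q-r[2:])@r[:2]; print(t.min(),t.max())
r=cv2.minAreaRect(conv(c,big(c,(0,0,130),(180,80,255),(235,205,305,262)),.087)); print("box",r, cv2.boxPoints(r))
k=conv(c,big(c,(0,0,110),(180,90,255),(175,198,218,240)),.058); print("tin",cv2.minEnclosingCircle(k),cv2.minAreaRect(k))
cv2.imwrite("pics/crop.png",cv2.resize(c["img"][160:270,170:350,::-1],None,fx=4,fy=4,interpolation=2))
E
```

```text
1405 213 338 175 224
line [ 0.11225612 -0.9936793   0.673951    0.05592289] 173.55461
-0.13491863 0.13633646
line [ 0.99298906  0.1182065   0.6134177  -0.11042323] 83.21139
-0.042076793 0.041175943
box ((0.5341734290122986, 0.05660484731197357), (0.07061443477869034, 0.12509785592556), 26.625904083251953) [[ 0.47457835  0.09669717]
 [ 0.5306426  -0.01513427]
 [ 0.5937685   0.01651253]
 [ 0.5377042   0.12834397]]
tin ((0.5779522657394409, 0.24183931946754456), 0.04020806774497032) ((0.5786097049713135, 0.24106478691101074), (0.07793591171503067, 0.07707839459180832), 2.289108991622925)
```

View pics/crop.png

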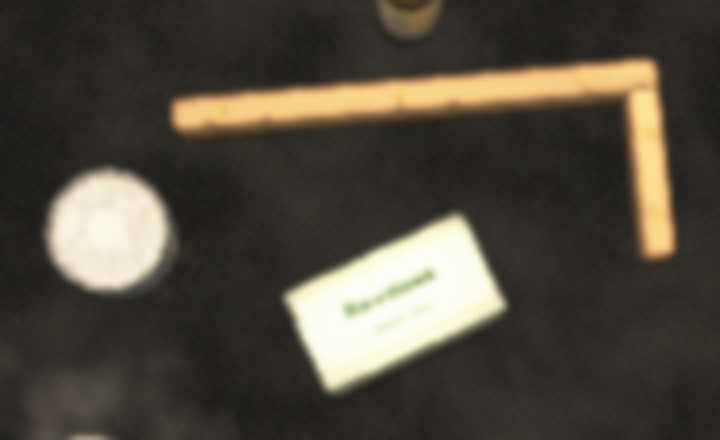

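The crop confirms the measured sizes (box 70x125, tin 77, rail ~300 mm). Rail y points to about 6.6° from world y, and the corner is at about (0.682,-0.093). I'll move in front of the box.

```bash
R='';python3 -m jog '[[-1,0.0223,-0.0217,0,0],[-1,0.0223,-0.0217,0,0],[-1,0.0223,-0.0217,0,0],[-1,0.0223,-0.0217,0,0],[-1,0.0223,-0.0217,0,0]]' >/dev/null
python3 -m jog '[[-1,0.0223,-0.0217,0,0],[-1,0.0223,-0.0217,0,0],[-1,0.0223,-0.0217,0,0],[-1,0.0223,-0.0217,0,0],[-1,0.0223,-0.0217,0,0]]'
python3 -m jog '[[-1,0.0223,-0.0217,0,0],[-1,0.0223,-0.0217,0,0],[-1,0.0223,-0.0217,0,0],[-1,0.0223,-0.0217,0,0],[-1,0.0223,-0.0217,0,0]]' >/dev/null
python3 -m jog '[[-1,0.0223,-0.0217,0,0],[-1,0.0223,-0.0217,0,0],[-1,0.0223,-0.0217,0,0],[-1,0.0223,-0.0217,0,0],[-1,0.0223,-0.0217,0,0]]'
python3 -m jog '[[-1,0,0,0.03,-3.2],[-1,0,0,0.03,-3.2],[-1,0,0,0.03,0],[-1,0,0,0.0,0],[-1,0,0,0,0]]'
cat > st.py <<'E'
from h import *
s=env.get_state(); q=s["orientation"]; th=np.degrees(2*np.arctan2(q[2],q[1])); th=(th+90)%180-90
O=np.array([.6817,-.0931]); ex=np.array([np.cos(np.radians(6.6)),np.sin(np.radians(6.6))]); ey=np.array([-ex[1],ex[0]])
d=s["tcp_pos"][:2]-O
print("t",round(s["clock"],2),"tcp",s["tcp_pos"].round(4),"theta",round(th,2),"railxy",(d@ex).round(4),(d@ey).round(4),"F",s["wrist_force"].round(1),"gap",round(s["finger_gap"],4))
E
python3 st.py
```

```text
clock: 0.98
tcp_pos: [0.3329, -0.2577, 0.2422]
orientation: [-0.0, 0.985, 0.175, -0.0]
wrist_force: [1.0, -0.6, 0.3]
finger_gap: 0.0854
grip_force: 0.0
clock: 1.82
tcp_pos: [0.4675, 0.0229, 0.2421]
orientation: [0.0, 0.985, 0.175, -0.0]
wrist_force: [0.8, -0.6, -0.6]
finger_gap: 0.0856
grip_force: 0.0
clock: 2.23
tcp_pos: [0.4656, 0.0216, 0.1512]
orientation: [-0.001, 0.973, 0.23, -0.002]
wrist_force: [-0.1, 0.0, 1.0]
finger_gap: 0.085
grip_force: 0.0
t 2.23 tcp [0.4656 0.0216 0.1512] theta 26.55 railxy -0.2015 0.1387 F [-0.1  0.   1. ] gap 0.085
```

```bash
python3 -m jog '[[-1,0,0,0.04,0],[-1,0,0,0.04,0],[-1,0,0,0.03,0],[-1,0,0,0.01,0],[-1,0,0,0,0]]' >/dev/null; python3 st.py
python3 -m jog '[[-1,0.01,0,0,0],[-1,0.01,0,0,0],[-1,0.005,0,0,0],[-1,0.005,0,0,0],[-1,0,0,0,0]]' >/dev/null; python3 st.py
python3 -m jog '[[-1,0.008,0.0015,0,2],[-1,0.008,0.001,0,2],[-1,0.008,0.0007,0,2],[-1,0.008,0.0003,0,2],[-1,0.008,0,0,2]]' >/dev/null; python3 st.py
python3 - <<'E'
from m import *
c=env.read_camera("top"); cv2.imwrite("pics/a.png",cv2.resize(c["img"][150:310,170:370,::-1],None,fx=3.5,fy=3.5,interpolation=2))
E
```

```text
t 2.65 tcp [0.4666 0.021  0.0315] theta 26.51 railxy -0.2005 0.1381 F [-0.2  0.1 -1. ] gap 0.0856
t 3.07 tcp [0.4963 0.035  0.0335] theta 26.6 railxy -0.1694 0.1486 F [ 0.4 -1.2  0.1] gap 0.0857
t 3.48 tcp [0.5322 0.0472 0.0325] theta 16.48 railxy -0.1324 0.1565 F [-1.6 -0.3  0.7] gap 0.0854
```

View pics/a.png

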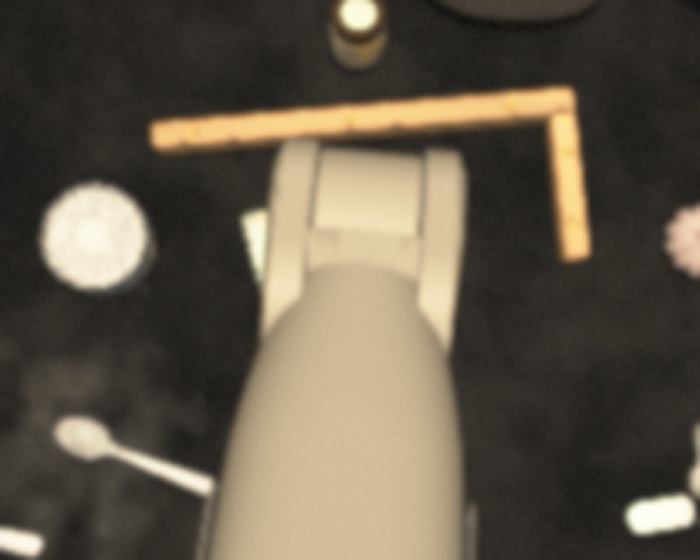

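The arm hides the box from above, with only its left end visible at (257,240) in the crop. I'll continue pushing and use the scene camera to check.

```bash
python3 -m jog '[[-1,0.008,-0.0005,0,2],[-1,0.008,-0.001,0,2],[-1,0.008,-0.0015,0,2],[-1,0.007,-0.0015,0,2],[-1,0.006,-0.0015,0,1.9]]' >/dev/null; python3 st.py
python3 -m jog '[[-1,0.003,0,0,0],[-1,0.003,0,0,0],[-1,0.002,0,0,0],[-1,0.002,0,0,0],[-1,0,0,0,0]]' >/dev/null; python3 st.py
python3 - <<'E'
from m import *
c=env.read_camera("scene"); cv2.imwrite("pics/b.png",cv2.resize(c["img"][150:310,200:400,::-1],None,fx=3.5,fy=3.5,interpolation=2))
E
```

```text
t 3.95 tcp [0.5672 0.0611 0.0324] theta 6.62 railxy -0.0961 0.1664 F [-1.5  1.   0.4] gap 0.0854
t 4.37 tcp [0.5774 0.062  0.0323] theta 6.68 railxy -0.0858 0.166 F [-0.8  0.6  0.4] gap 0.0856
```

View pics/b.png

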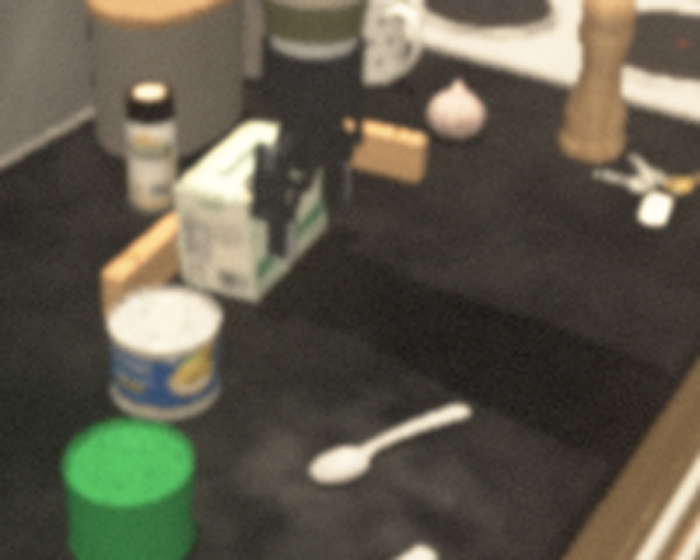

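The tea box (crop around (245,210)) is close to the rail and aligned. I'll push on gently until a reaction force shows.

```bash
python3 -m jog '[[-1,0.002,0,0,0],[-1,0.002,0,0,0],[-1,0.002,0,0,0],[-1,0,0,0,0]]' >/dev/null; python3 st.py
python3 -m jog '[[-1,0.0015,0,0,0],[-1,0.0015,0,0,0],[-1,0,0,0,0]]' >/dev/null; python3 st.py
python3 -m jog '[[-1,0.0015,0,0,0],[-1,0.0015,0,0,0],[-1,0,0,0,0]]' >/dev/null; python3 st.py
```

```text
t 4.75 tcp [0.5827 0.0627 0.0322] theta 6.64 railxy -0.0804 0.1661 F [-4.2 -0.6  1.6] gap 0.0853
t 5.0 tcp [0.5827 0.063  0.0315] theta 6.62 railxy -0.0804 0.1665 F [-11.   -0.3   4.8] gap 0.0855
t 5.25 tcp [0.5826 0.0633 0.0311] theta 6.6 railxy -0.0804 0.1667 F [-18.   -1.1   9.4] gap 0.0853
```

The box is flat against the back rail: contact came at TCP rail x = -0.080, as predicted. I'll back off, rise and check joint 6 before the quarter turn.

```bash
python3 -m jog '[[-1,-0.01,0,0,0],[-1,-0.015,0,0,0],[-1,0,0,-0.03,0],[-1,0,0,-0.04,0],[-1,0,0,-0.04,5]]' >/dev/null; python3 st.py
python3 -c "
from h import *
print(env.get_state()['joint_pos'].round(2))"
```

```text
t 5.67 tcp [0.5636 0.0606 0.1426] theta 1.62 railxy -0.0996 0.1662 F [ 0.9 -0.2  0.1] gap 0.0855
[-0.03  0.35 -0.16  1.07  0.    3.08]
```

```bash
python3 -m jog '[[0.3,0,0,0,-6.8],[0.3,0,0,0,-6.8],[0.3,0,0,0,-6.8],[0.3,0,0,0,-6.8],[0.3,0,0,0,-6.8]]' >/dev/null
python3 -m jog '[[0.3,0,0,0,-6.8],[0.3,0,0,0,-6.8],[0.3,0,0,0,-6.8],[0.3,0,0,0,-6.8],[0.3,0,0,0,-6.8]]' >/dev/null
python3 -m jog '[[0.3,0,0,0,-6.8],[0.3,0,0,0,-6.8],[0.3,0,0,0,-6.8],[0.3,0,0,0,-6.6],[0.3,0,0,0,0]]' >/dev/null; python3 st.py
python3 -m jog '[[0.3,0.025,0.014,0,0],[0.3,0.025,0.014,0,0],[0.3,0.023,0.014,0,0],[0.3,0.022,0.013,0,0],[0.3,0,0,0,0]]' >/dev/null; python3 st.py
python3 - <<'E'
from m import *
c=env.read_camera("top"); cv2.imwrite("pics/c.png",cv2.resize(c["img"][150:310,170:370,::-1],None,fx=3.5,fy=3.5,interpolation=2))
E
```

```text
t 6.92 tcp [0.5652 0.0606 0.1426] theta -83.18 railxy -0.098 0.166 F [ 0.4 -0.7 -0.2] gap 0.0299
t 7.33 tcp [0.6101 0.1652 0.1423] theta -83.32 railxy -0.0414 0.2648 F [0.8 0.2 0.8] gap 0.0296
```

View pics/c.png

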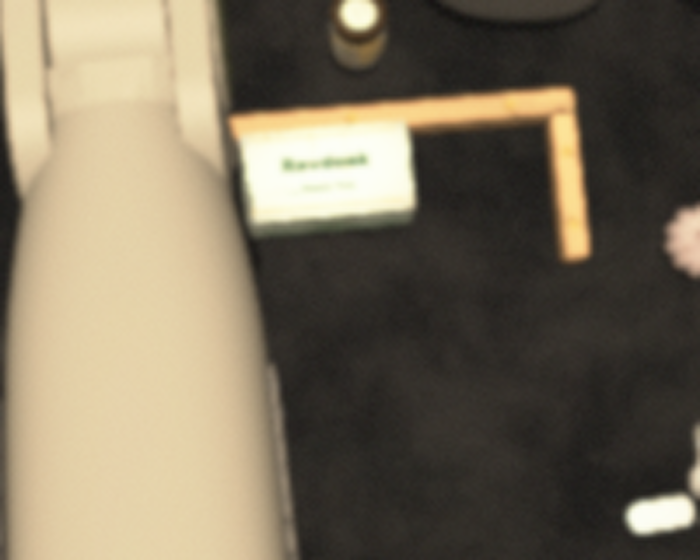

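The box is flat on the rail, with its top spanning crop (240–412, 122–220). I'll measure it, then lower the fingers at its left end.

```bash
cat >> m.py <<'E'
O=np.array([.6817,-.0931]); ex=np.array([np.cos(np.radians(6.6)),np.sin(np.radians(6.6))]); ey=np.array([-ex[1],ex[0]])
def rf(p): d=np.array(p)[:2]-O; return (d@ex).round(4),(d@ey).round(4)
E
python3 - <<'E'
from m import *
c=env.read_camera("top")
for u,v in((412,125),(412,205),(412,165)): print(rf(w(c,170+u/3.5,150+v/3.5,.087)))
E
```

```text
(np.float64(-0.0086), np.float64(0.1052))
(np.float64(-0.067), np.float64(0.1107))
(np.float64(-0.0379), np.float64(0.1079))
```

```bash
python3 -m jog '[[0.3,0,-0.003,0.035,0],[0.3,0,0,0.035,0],[0.3,0,0,0.03,0],[0.3,0,0,0.01,0],[0.3,0,0,0,0]]' >/dev/null; python3 st.py
python3 -m jog '[[0.3,-0.008,0,0,0],[0.3,-0.008,0,0,0],[0.3,-0.005,0,0,0],[0.3,-0.005,0,0,0],[0.3,-0.006,0,0,0]]' >/dev/null; python3 st.py
python3 -m jog '[[0.3,-0.008,0,0,0],[0.3,-0.008,0,0,0],[0.3,-0.008,0,0,0],[0.3,-0.008,0,0,0],[0.3,-0.008,0,0,0]]' >/dev/null; python3 st.py
python3 -m jog '[[0.3,-0.008,0,0,0],[0.3,-0.008,0,0,0],[0.3,-0.008,0,0,0],[0.3,-0.006,0,0,0],[0.3,-0.004,0,0,0]]' >/dev/null; python3 st.py
```

```text
t 7.85 tcp [0.6021 0.1596 0.0292] theta -83.48 railxy -0.0501 0.2601 F [-0.9 -0.4  0.9] gap 0.03
t 8.27 tcp [0.6099 0.1288 0.034 ] theta -83.36 railxy -0.0458 0.2286 F [1.1 2.1 1.1] gap 0.0301
t 8.68 tcp [0.614  0.0893 0.0332] theta -83.31 railxy -0.0463 0.189 F [-0.9  6.1  5.1] gap 0.0299
t 9.1 tcp [0.6179 0.0551 0.0332] theta -83.35 railxy -0.0463 0.1546 F [0.7 5.3 6.2] gap 0.0298
```

```bash
python3 -m jog '[[0.3,-0.004,0,0,0],[0.3,-0.004,0,0,0],[0.3,-0.003,0,0,0],[0.3,-0.002,0,0,0],[0.3,0,0,0,0]]' >/dev/null; python3 st.py
python3 -m jog '[[0.3,-0.002,0,0,0],[0.3,-0.002,0,0,0],[0.3,0,0,0,0]]' >/dev/null; python3 st.py
python3 -m jog '[[0.3,-0.002,0,0,0],[0.3,-0.002,0,0,0],[0.3,0,0,0,0]]' >/dev/null; python3 st.py
```

```text
t 9.52 tcp [0.6193 0.0423 0.0331] theta -83.35 railxy -0.0464 0.1417 F [-0.3  4.1  4.4] gap 0.0296
t 9.77 tcp [0.6197 0.0385 0.0331] theta -83.34 railxy -0.0464 0.1379 F [-0.1  4.8  5.5] gap 0.0301
t 10.02 tcp [0.62   0.0374 0.0332] theta -83.24 railxy -0.0463 0.1367 F [-0.6 14.1  5.6] gap 0.0297
```

```bash
python3 -m jog '[[0.3,-0.001,0,0,0],[0.3,-0.0005,0,0,0],[0.3,0,0,0,0]]' >/dev/null; python3 st.py
python3 -m jog '[[0.3,0.01,0,0,0],[0.3,0.015,0,0,0],[0.3,0.0,0,-0.04,0],[0.3,0,0,-0.04,0],[0.3,0,0,-0.03,0]]' >/dev/null
python3 -m jog '[[0.3,0.04,0,0,0],[0.3,0.04,0,0,0],[0.3,0.04,0,0,0],[0.3,0.04,0,0,0],[0.3,0.04,0,0,0]]' >/dev/null
python3 -m jog '[[0.3,0.04,0,0,0],[0.3,0.04,0,0,0],[0.3,0.03,0,0,0],[0.3,0,0,0,0]]' >/dev/null; python3 st.py
python3 - <<'E'
from m import *
c=env.read_camera("top"); cv2.imwrite("pics/d.png",cv2.resize(c["img"][150:310,150:350,::-1],None,fx=3.5,fy=3.5,interpolation=2))
r=cv2.minAreaRect(conv(c,big(c,(0,0,130),(180,80,255),(235,175,345,225)),.087)); print("box",r,rf(r[0]))
k=conv(c,big(c,(0,0,110),(180,90,255),(175,198,218,240)),.058); print("tin",cv2.minEnclosingCircle(k),rf(cv2.minAreaRect(k)[0]))
E
```

```text
t 10.27 tcp [0.6199 0.0374 0.0332] theta -83.18 railxy -0.0464 0.1367 F [-0.7 18.5  7.4] gap 0.0298
t 11.43 tcp [0.579  0.3717 0.1412] theta -82.99 railxy -0.0486 0.4735 F [ 1.2 -0.4 -0.3] gap 0.0298
box ((0.6377109289169312, -0.036645904183387756), (0.06987558305263519, 0.12521854043006897), 6.503176212310791) (np.float64(-0.0372), np.float64(0.0611))
tin ((0.5779522657394409, 0.24183931946754456), 0.04020806774497032) (np.float64(-0.064), np.float64(0.3438))
```

View pics/d.png

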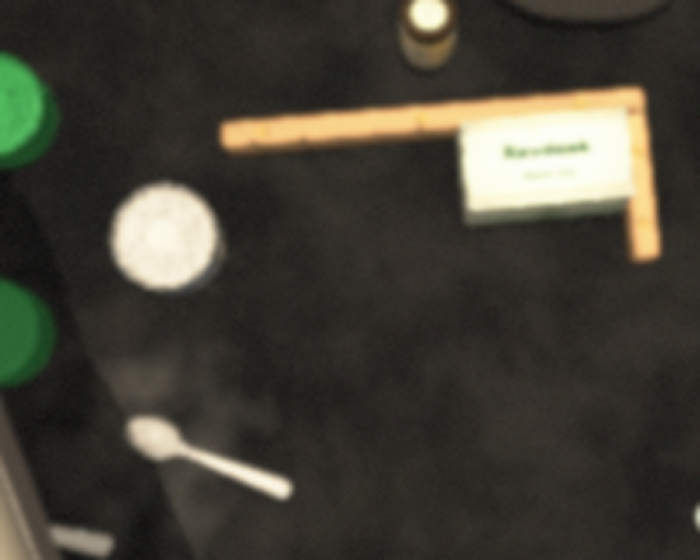

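The box is in place (top spans crop 462–632). The tin sits at rail (-0.064, 0.344). Next I'll cradle the tin with both fingers and push it on a slight diagonal.

```bash
python3 -m jog '[[0.3,-0.031,-0.008,0,0],[0.3,-0.031,-0.007,0,0],[0.3,0,0,0,0],[0.3,0,0,0.03,0],[0.3,0,0,0.0,0]]' >/dev/null; python3 st.py
python3 -m jog '[[0.3,0,0,0.035,0],[0.3,0,0,0.03,0],[0.3,0,0,0.012,0],[0.3,0,0,0,0]]' >/dev/null; python3 st.py
```

```text
t 11.9 tcp [0.5712 0.2999 0.1081] theta -83.5 railxy -0.0646 0.4031 F [-2.5 -1.1 -0.8] gap 0.0299
t 12.23 tcp [0.5704 0.3011 0.0317] theta -83.38 railxy -0.0653 0.4044 F [-1.   0.6 -0. ] gap 0.0302
```

```bash
python3 -m jog '[[0.3,-0.005,0.0003,0,0],[0.3,-0.005,0.0003,0,0],[0.3,-0.005,0.0003,0,0],[0.3,-0.008,0.0012,0,0],[0.3,-0.008,0.0012,0,0]]' >/dev/null; python3 st.py
python3 -m jog '[[0.3,-0.008,0.0011,0,0],[0.3,-0.008,0.0011,0,0],[0.3,-0.008,0.0011,0,0],[0.3,-0.008,0.0011,0,0],[0.3,-0.008,0.0011,0,0]]' >/dev/null; python3 st.py
python3 -m jog '[[0.3,-0.008,0.0011,0,0],[0.3,-0.008,0.0011,0,0],[0.3,-0.008,0.0011,0,0],[0.3,-0.008,0.0011,0,0],[0.3,-0.008,0.0011,0,0]]' >/dev/null; python3 st.py
python3 - <<'E'
from m import *
c=env.read_camera("scene"); cv2.imwrite("pics/e.png",cv2.resize(c["img"][150:310,200:400,::-1],None,fx=3.5,fy=3.5,interpolation=2))
E
```

```text
t 12.65 tcp [0.5813 0.2728 0.0372] theta -83.31 railxy -0.0577 0.375 F [-1.3  3.2  3.6] gap 0.0294
t 13.07 tcp [0.5905 0.2325 0.0354] theta -83.34 railxy -0.0531 0.334 F [-1.6  4.7  3.6] gap 0.0296
t 13.48 tcp [0.6006 0.1935 0.0353] theta -83.34 railxy -0.0476 0.294 F [-1.   6.   4.7] gap 0.0303
```

View pics/e.png

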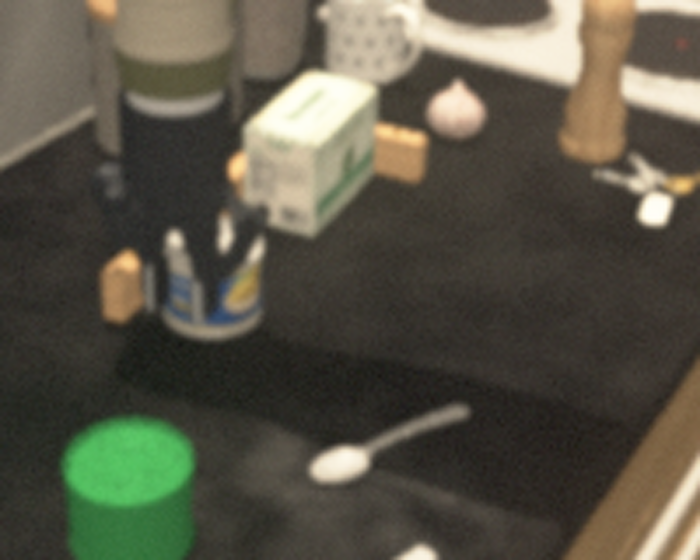

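The tin (crop 215,280) is cradled between the fingers and tracking. I'll continue.

```bash
python3 -m jog '[[0.3,-0.008,0.0011,0,0],[0.3,-0.008,0.0011,0,0],[0.3,-0.008,0.0011,0,0],[0.3,-0.008,0.0011,0,0],[0.3,-0.008,0.0011,0,0]]' >/dev/null; python3 st.py
python3 -m jog '[[0.3,-0.007,0.0011,0,0],[0.3,-0.006,0.0011,0,0],[0.3,-0.006,0.001,0,0],[0.3,-0.005,0.001,0,0],[0.3,-0.004,0.0005,0,0]]' >/dev/null; python3 st.py
python3 -m jog '[[0.3,-0.003,0.0005,0,0],[0.3,-0.003,0.0005,0,0],[0.3,-0.002,0.0002,0,0],[0.3,0,0,0,0]]' >/dev/null; python3 st.py
```

```text
t 13.95 tcp [0.6104 0.1542 0.0351] theta -83.35 railxy -0.0424 0.2538 F [-1.   4.   2.9] gap 0.0301
t 14.37 tcp [0.6179 0.1275 0.0351] theta -83.35 railxy -0.038 0.2265 F [-2.6  5.9  4.4] gap 0.0299
t 14.7 tcp [0.6186 0.1209 0.035 ] theta -83.29 railxy -0.0381 0.2198 F [-5.3  6.9  6.1] gap 0.0301
```

```bash
python3 -m jog '[[0.3,-0.003,0,0,0],[0.3,-0.003,0,0,0],[0.3,-0.002,0,0,0],[0.3,0,0,0,0]]' >/dev/null; python3 st.py
python3 -m jog '[[0.3,-0.002,0,0,0],[0.3,-0.001,0,0,0],[0.3,0,0,0,0]]' >/dev/null; python3 st.py
python3 -m jog '[[0.3,-0.002,0,0,0],[0.3,-0.001,0,0,0],[0.3,0,0,0,0]]' >/dev/null; python3 st.py
```

```text
t 15.03 tcp [0.6195 0.113  0.035 ] theta -83.28 railxy -0.0381 0.2119 F [-4.5  6.4  5.4] gap 0.0299
t 15.28 tcp [0.6198 0.1103 0.0351] theta -83.27 railxy -0.0381 0.2091 F [-5.4  6.8  7.1] gap 0.0298
t 15.53 tcp [0.6201 0.1074 0.0351] theta -83.27 railxy -0.0381 0.2062 F [-5.5  7.3  5.7] gap 0.03
```

```bash
python3 -m jog '[[0.3,-0.0015,0,0,0],[0.3,-0.001,0,0,0],[0.3,0,0,0,0]]' >/dev/null; python3 st.py
python3 -m jog '[[0.3,-0.0015,0,0,0],[0.3,-0.001,0,0,0],[0.3,0,0,0,0]]' >/dev/null; python3 st.py
python3 - <<'E'
from m import *
c=env.read_camera("scene"); cv2.imwrite("pics/f.png",cv2.resize(c["img"][150:290,230:370,::-1],None,fx=4,fy=4,interpolation=2))
E
```

```text
t 15.78 tcp [0.6201 0.107  0.0351] theta -83.18 railxy -0.0382 0.2058 F [-6.  14.2  6.3] gap 0.0296
t 16.03 tcp [0.62   0.1068 0.0352] theta -83.08 railxy -0.0383 0.2057 F [-7.3 21.7  7.4] gap 0.0298
```

View pics/f.png

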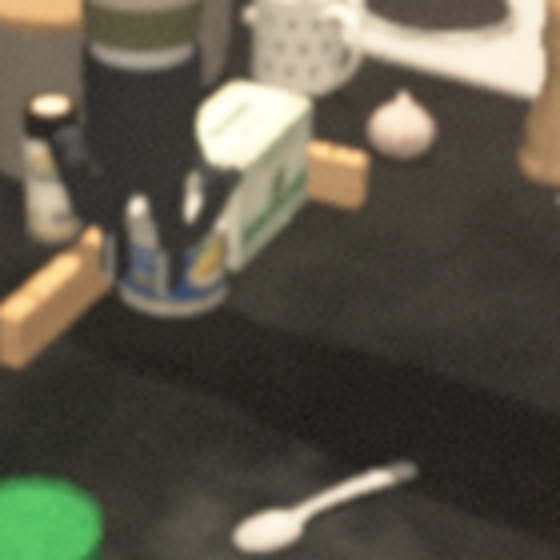

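The tin is firmly against the box (crop 175,270) and the rail. I'll back off along the rail, with a little release in x first, rise and check from above.

```bash
python3 -m jog '[[0.3,0.003,-0.001,0,0],[0.3,0.01,-0.001,0,0],[0.3,0.02,0,0,0],[0.3,0.03,0,0,0],[0.3,0,0,-0.03,0]]' >/dev/null
python3 -m jog '[[0.3,0,0,-0.04,0],[0.3,0,0,-0.03,0],[0.3,0.03,0,0,0],[0.3,0.04,0,0,0],[0.3,0.04,0,0,0]]' >/dev/null
python3 -m jog '[[0.3,0.04,0,0,0],[0.3,0.04,0,0,0],[0.3,0,0,0,0]]' >/dev/null; python3 st.py
python3 - <<'E'
from m import *
c=env.read_camera("top"); cv2.imwrite("pics/g.png",cv2.resize(c["img"][150:310,150:350,::-1],None,fx=3.5,fy=3.5,interpolation=2))
hsv=cv2.cvtColor(c["img"],cv2.COLOR_RGB2HSV)
b=big(c,(0,0,130),(180,80,255),(284,175,345,225)); P=conv(c,b,.087); r=cv2.minAreaRect(P); print("box",r,rf(r[0]))
k=conv(c,big(c,(0,0,110),(180,90,255),(235,188,279,225)),.058); r=cv2.minEnclosingCircle(k); print("tin",r,rf(r[0]),rf(cv2.minAreaRect(k)[0]))
E
```

```text
t 17.17 tcp [0.5899 0.3583 0.1345] theta -82.97 railxy -0.0393 0.459 F [-0.1 -0.1 -0.5] gap 0.03
box ((0.637834906578064, -0.03847130388021469), (0.06961698085069656, 0.12213531881570816), 6.576439380645752) (np.float64(-0.0373), np.float64(0.0593))
tin ((0.6265290379524231, 0.06320910900831223), 0.04064773768186569) (np.float64(-0.0368), np.float64(0.1616)) (np.float64(-0.0394), np.float64(0.166))
```

View pics/g.png

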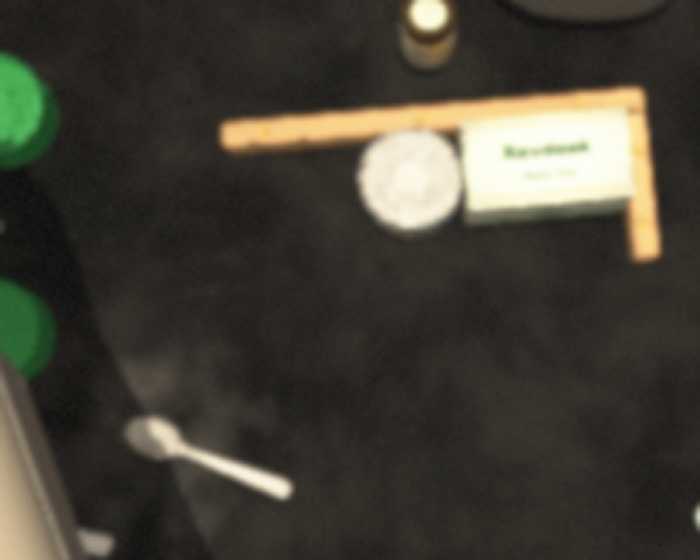

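The tin (crop 410,180) touches both the back rail and the box's left end. The box has not moved, and its end is at the arm. I'll hand in.

```bash
python3 -c "
from workcell import env
print(env.hand_in())"
```

```text
the job is handed in; nothing more can be done
None
```

The job is handed in: the last top view shows the tea box against the back rail and short arm and the tin touching both rail and box, done with finger pushes only; the judge's verdict was not returned.

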